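Lock the box cutters away in the crank-wound locker

ROBOT

A 6-joint arm with a two-finger parallel gripper is mounted at the origin on the work surface. World frame = base frame: x ahead of the robot, y to its left, z up, the work surface at z = 0. Lengths are in m, angles in rad, forces in N, time in s.
With the tool pointing down it reaches from about 0.3 to 0.825 m from the base axis. Payload 5.4 kg.
Tool frame: the origin (TCP) lies at the very end of the fingers, on their centre line; the grasp point (between the pads) lies 19 mm behind it; z points along the fingers, x is the direction in which the jaws open and shut, and the axes are right-handed (so a half turn about z gives the same grasp; the last joint's range is limited). The gripper opens to 92 mm and grips with 3 to 60 N. Pads are 20 mm wide; open, the fingers measure 128 mm over their backs; the gripper's body (75 mm by 189 mm) begins 69 mm behind the grasp point.
Start: joints at [1.002, 0.158, 1.597, -0, 1.386, -0.21], TCP at [0.202, 0.538, 0.191] pointing down, gripper open.
Joint ranges: [-2.91, 2.91], [-0.94, 2.29], [0.18, 2.7], [-1.29, 4.43], [0.17, 2.64], [-3, 3]. Speed limits (rad/s): [2.57, 2.57, 3.14, 3.14, 3.14, 3.14].

INTERFACE

Orientations are given as a rotation vector (axis times angle).
In Python, from workcell import bot gives the robot as it stands. Calls block until the motion is done:
- bot.goto(position, orientation): joint-space move of the TCP to a pose.
- bot.line_to(position, rot=None, max_speed=0.15): straight line of the TCP; rot=None keeps the orientation; max_speed is the mean speed in m/s.
- bot.set_joints(angles): joint-space move.
- bot.set_gripper(opening, newtons=None): opening from 0.0 (shut) to 1.0 (fully open); newtons is the grip in N (None keeps the last); returns when the fingers have stopped.
- bot.hold(seconds).
- bot.inverse_kinematics(position, orientation): joint angles nearest the present ones, or None.
- bot.read_camera(name): name is "side" or "top"; returns a dict with "pixels" (400x640x3 uint8, blue, green, red), "fx", "fy", "cx", "cy" (pixels), "R" (3x3) and "t" (3): a world point X has camera coordinates R X + t. Camera axes: x right, y down, z forward; pixel columns grow to the right and rows downward; lengths in m; the calibration is good to about 2 mm. A picture is of the moment at which its call begins. There is no depth.
A pose or a line that the arm cannot do raises bot.MotionError and nothing moves.
- bot.job_done(): hands the job in, once; it reports no verdict.
Readings, each from a call of its own:
- bot.current_clock(): time.
- bot.current_joints(): joint angles.
- bot.current_joint_vel(): joint speeds.
- bot.current_effort(): joint torques, N m.
- bot.current_ee_pos(): TCP position.
- bot.current_tool_rot(): TCP orientation.
- bot.current_contact_force(): force on the tool from outside, world axes, zero at the start.
- bot.current_ft_torque(): the same for the moment, N m.
- bot.current_opening(): opening from 0.0 (shut) to 1.0 (fully open).
Only numpy, scipy, OpenCV 4.12 (cv2) and the standard library are available. Lean on these libraries where they do the work, as an engineer would, in place of code of your own. Each camera call takes 0.05 s, during which the arm holds its last target. There are 200 camera calls.

TASK

Put the box cutters away: set the loose crank down over the hidden hex in the locker's well, feel for it until it drops fully home, and wind the cover fully open (never push the cover with the fingers). Lay every yellow cutter in the yellow bay and every red one in the red bay, then wind the cover fully shut with the crank, lift the crank out and stand it upright on the middle of its green parking pad. Leave the glue bottle, tape roll and vise where they are.

Things in the scene. Friction and masses are not known exactly. Their poses are not given: they have to be found in the camera images.
- locker: Fixed cutter locker. Origin at bench height on the vertical axis of the drive spindle, in the middle of a grey gear housing 84 x 84, top 66 above the bench. Own +x points from the housing to the aluminium tray behind it. Beyond the tray two runners carry the cover to x = 420.
- tray (a point): Middle of the tray's mouth, at rim height, 66 above the bench and 140 along the locker's +x. Axes as the locker's. The tray is 190 (x) by 266 (y) outside, walls 6 thick, split by a 6 thick wall on y = 0 into two bays, each 178 x 124 inside.
- well (a point): Middle of the floor (30 above the bench) of the round well, 48 across, 36 deep, in the housing's top. On this axis stands the drive: a hex stub 22 across flats, 20 high, with a 6 high conical nose above. The angle of its flats is unknown. It turns with light friction; a belt links it to the cover: counter-clockwise from above opens, clockwise shuts, 94 of travel per turn.
- cover: Grey sliding cover plate of the tray, 190 x 266 x 5, underside 67 above the bench. Origin at the middle of its underside. In the locker's frame it is at x = 140 when fully shut and x = 315 when fully open against its stop; at first 0 to 30 open. Slides only along the locker's x.
- bay_yellow: Bay for the yellow cutters, marked by a yellow floor liner 176 x 120 x 2 and a yellow tab outside on the tray's near wall; origin at the middle of the bay's floor (6 above the bench, liner top at 8), axes as the locker's. It may be either of the two bays.
- bay_red: Bay for the red cutters, likewise with a red liner and tab; same sizes and origin.
- pad: Fixed green disc on the bench, 110 across, 4 thick: the crank's parking pad. Origin at the middle of its underside.
- crank: Loose steel crank, 0.45 kg, balanced about its hub, at first standing on the pad. Origin: middle of the foot's lower face, own z up. The foot is a hex socket open below, 24.8 across flats, 24 deep, in a hub 40 across. It drops over the hex when the flats match within about 15 degrees (repeating every 60); home, the foot rests on the well floor; not engaged, it stays about 20 higher.
- crank_boss (a point): Middle of the crank's square boss, 24 x 24 x 36 high (sides along the crank's x and y), over the hub: 83 above the crank's origin, from 65 to 101. Below it lies the flat arm, 16 wide, from 55 to 65 above the origin, running from a counterweight ball (radius 16) at x = -42 to the knob at x = 65.
- crank_knob (a point): Middle of the crank's upright round black knob, 22 across, 42 high, 65 along the crank's x from the hub axis and 86 above its origin (from 65 to 107). It spins freely on the arm, so it can be held while the crank goes round.
- glue: Bystander: loose white glue bottle, 60 across, 150 high; origin at the middle of its underside.
- tape: Bystander: loose roll of orange tape lying flat, 100 across, 48 high; origin at the middle of its underside.
- vise: Bystander: small black drill-press vise, 150 x 90 x 75, 3 kg, standing loose; origin at the middle of its underside.
- yellow1: Yellow box cutter, a closed plastic handle 150 long (own x), 26 wide (own y), 20 high, about 90 g, lying on the bench; origin at the middle of its underside. May be absent.
- yellow2: Yellow box cutter, a closed plastic handle 150 long (own x), 26 wide (own y), 20 high, about 90 g, lying on the bench; origin at the middle of its underside. May be absent.
- yellow3: Yellow box cutter, a closed plastic handle 150 long (own x), 26 wide (own y), 20 high, about 90 g, lying on the bench; origin at the middle of its underside. May be absent.
- red1: Red box cutter, a closed plastic handle 150 long (own x), 26 wide (own y), 20 high, about 90 g, lying on the bench; origin at the middle of its underside. May be absent.
- red2: Red box cutter, a closed plastic handle 150 long (own x), 26 wide (own y), 20 high, about 90 g, lying on the bench; origin at the middle of its underside. May be absent.
Mind the look-alikes: they are no part of the job. What is shaped like the yellow1 but white is not meant. Leave any purple look-alike of the crank alone.

How it is judged:
By the outcome, as a careful person would: the job done as asked, in the order asked, and still so for the second after the job is handed in, with the robot touching nothing.
Of yellow1, yellow2, yellow3, red1, red2 only 2 to 4 are there at a start; the rules pass over those that are not, and their reading is None.
At some moment in a run one of yellow1, yellow2, yellow3, red1, red2 may be knocked a few centimetres aside while the robot is not near it.
It also fails if it takes over 210 s, if anything falls off the work surface, if the arm or the gripper's body presses on something with over 40 N, if the wrist force passes 120 N, or if a joint passes its speed limit or range.

## Working session

There is one attempt and no reset: what is moved stays moved. The work goes in short steps, each a Python script; the robot and the scene stay as the last script left them, time stands still between calls to the robot, and variables do not carry over. Pictures are saved under pics/ and viewed, about 12 in all and at most 16, crops included, and the job is handed in when it is done.

```bash
ls; mkdir -p pics; cat > h.py <<'E'
import numpy as np, cv2
from scipy.spatial.transform import Rotation as Ro
from workcell import bot
def cam(n): return bot.read_camera(n)
def ray(c,u,v,z):
    R=np.array(c["R"]);t=np.array(c["t"])
    d=R.T@np.array([(u-c["cx"])/c["fx"],(v-c["cy"])/c["fy"],1]);o=-R.T@t
    return o+d*(z-o[2])/d[2]
def proj(c,X):
    p=np.array(c["R"])@np.array(X,float)+np.array(c["t"])
    return np.array([c["fx"]*p[0]/p[2]+c["cx"],c["fy"]*p[1]/p[2]+c["cy"]])
def down(a):  # tool down, jaws' x axis at world yaw a
    return (Ro.from_euler('z',a)*Ro.from_euler('x',np.pi)).as_rotvec()
E
python3 - <<'E'
from h import *
for n in("top","side"):
    c=cam(n); cv2.imwrite(f"pics/{n}0.png",c["pixels"])
    R=np.array(c["R"]);print(n,c["fx"],c["cx"],c["cy"],-R.T@np.array(c["t"]),R.round(2).tolist())
E
```

```text
pics
top 468.3888745648328 318.60095521641256 197.0950962768397 [0.31433302 0.04606891 1.59048247] [[0.02, -1.0, 0.01], [-1.0, -0.02, -0.1], [0.1, -0.01, -1.0]]
side 511.11790430820355 326.4009503884376 207.108907584831 [-0.36316641  1.44330239  1.30638052] [[-0.86, -0.51, -0.0], [-0.3, 0.52, -0.8], [0.41, -0.69, -0.6]]
```

View pics/top0.png

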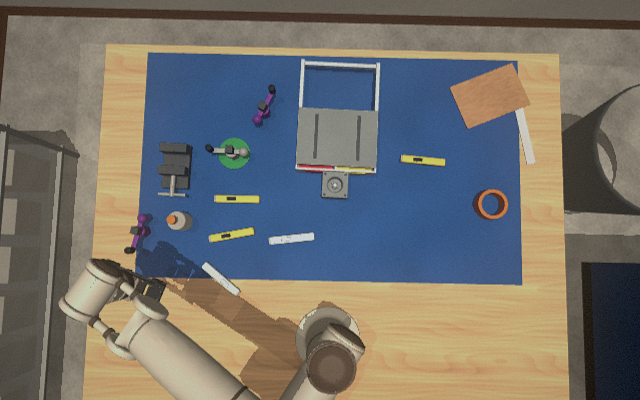

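View pics/side0.png

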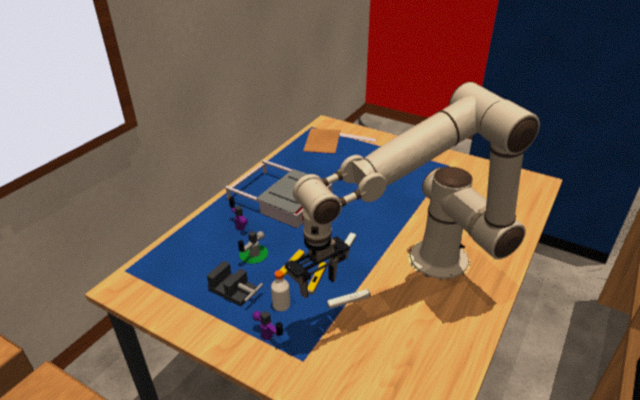

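```bash
cat > m.py <<'E'
from h import *
def blobs(c,lo,hi,amin=30):
    hsv=cv2.cvtColor(c["pixels"],cv2.COLOR_BGR2HSV)
    m=cv2.inRange(hsv,np.array(lo),np.array(hi))
    cs,_=cv2.findContours(m,cv2.RETR_EXTERNAL,cv2.CHAIN_APPROX_NONE)
    return [k for k in cs if cv2.contourArea(k)>=amin]
def cutters(c,lo,hi,z=.02):
    out=[]
    for k in blobs(c,lo,hi,40):
        P=np.array([ray(c,u,v,z)[:2] for u,v in k[:,0]],np.float32)
        r=cv2.minAreaRect(P); b=cv2.boxPoints(r)
        e=[b[1]-b[0],b[2]-b[1]]; e=max(e,key=np.linalg.norm)
        out.append((np.array(r[0]),np.arctan2(e[1],e[0])%np.pi,sorted(r[1]),cv2.moments(k)))
    return out
Y=((22,120,90),(35,255,255)); R1=((0,170,60),(4,255,255)); R2=((174,150,60),(180,255,255)); G=((45,120,50),(80,255,255))
E
python3 - <<'E'
from m import *
c=cam("top")
for n,(lo,hi),z in(("Y",Y,.02),("R",R1,.02),("R",R2,.02),("G",G,.004)):
    for p,a,s,m in cutters(c,lo,hi,z): print(n,p.round(3),round(np.degrees(a),1),np.round(s,3),round(m['m10']/m['m00']),round(m['m01']/m['m00']))
im=c["pixels"]
A=cv2.resize(im[55:205,285:395],None,fx=4,fy=4,interpolation=cv2.INTER_CUBIC)
B=cv2.resize(im[130:180,195:265],None,fx=5,fy=5,interpolation=cv2.INTER_CUBIC)
o=np.zeros((600,440+350,3),np.uint8);o[:600,:440]=A;o[:250,440:]=B
cv2.imwrite("pics/crop1.png",o)
E
```

```text
Y [0.336 0.325] 101.7 [0.024 0.148] 232 234
Y [0.455 0.314] 89.6 [0.022 0.145] 237 199
Y [ 0.601 -0.315] 85.5 [0.022 0.144] 423 160
G [0.614 0.333] 91.3 [0.104 0.106] 234 154
```

View pics/crop1.png

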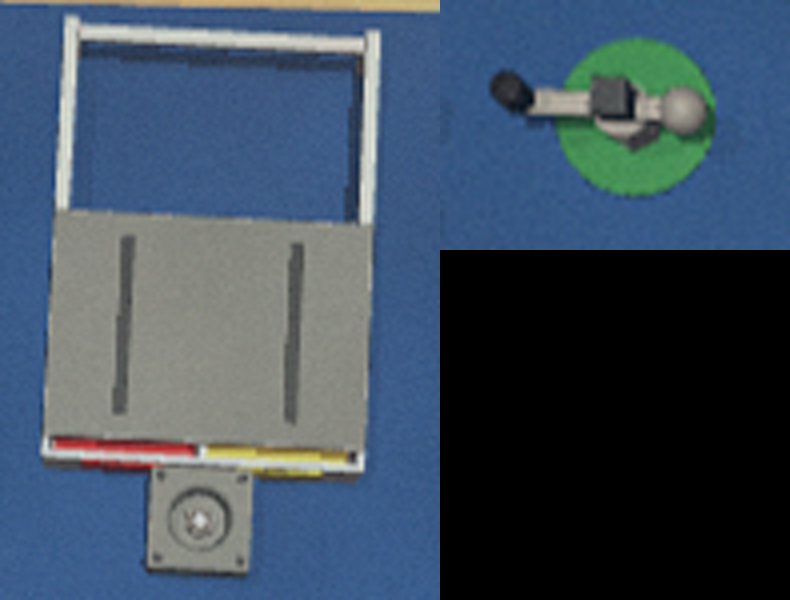

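```bash
python3 - <<'E'
from h import *
c=cam("top")
A=lambda u,v,z: ray(c,u/4+285-.4,v/4+55-.4,z)[:2]
B=lambda u,v,z: ray(c,(u-440)/5+195-.4,v/5+130-.4,z)[:2]
ho=[A(*p,.066) for p in((150,469),(251,469),(247,574),(147,570))]
print("housing",np.mean(ho,0),"nose",A(199,520,.056),"ring",A(199,519,.066))
cv=[A(*p,.072) for p in((58,210),(371,225),(365,452),(43,437))]
print("cover",np.mean(cv,0),[np.linalg.norm(cv[i]-cv[i-1]).round(3) for i in range(4)])
yl=lambda d:np.degrees(np.arctan2(d[1],d[0]))
print("yaw",yl(cv[0]-cv[3]),yl(cv[1]-cv[2]),yl(cv[0]-cv[1])-90,yl(cv[3]-cv[2])-90)
fr=[A(46,452,.066),A(363,464,.066)];print("front",fr,yl(fr[0]-fr[1])-90)
bo,kn,ba=B(612,95,.105),B(512,88,.111),B(685,112,.064)
print("boss",bo,"knob",kn,np.linalg.norm(kn-bo),"ball",ba,np.linalg.norm(ba-bo),"yaw",yl(kn-bo),yl(kn-ba))
d=cam("side")
print("side proj boss,knob,pad",proj(d,[*bo,.105]),proj(d,[*kn,.111]),proj(d,[.61,.333,.004]),"nose",proj(d,[*A(199,520,.056),.056]))
im=d["pixels"];cv2.imwrite("pics/crop2.png",cv2.resize(im[170:290,200:330],None,fx=5,fy=5,interpolation=cv2.INTER_CUBIC)[:600])
E
```

```text
housing [ 0.50419694 -0.01247238] nose [ 0.50574775 -0.01304739] ring [ 0.50532605 -0.0126473 ]
cover [ 0.66149032 -0.01811182] [np.float64(0.191), np.float64(0.26), np.float64(0.191), np.float64(0.264)]
yaw -2.247876419415099 -0.9594858317204309 -1.47161835175838 -1.4133015398253406
front [array([0.55803011, 0.11415581]), array([ 0.55388595, -0.14676397])] -0.9099451173997579
boss [0.60868338 0.32955278] knob [0.61059006 0.39250453] 0.0629806091192967 ball [0.60651514 0.2888064 ] 0.04080402814185593 yaw 88.26516388292134 87.74966731485378
side proj boss,knob,pad [252.81950345 232.31724327] [241.61115005 240.48491497] [254.28634974 253.21786898] nose [324.3669132  203.89827607]
```

View pics/crop2.png

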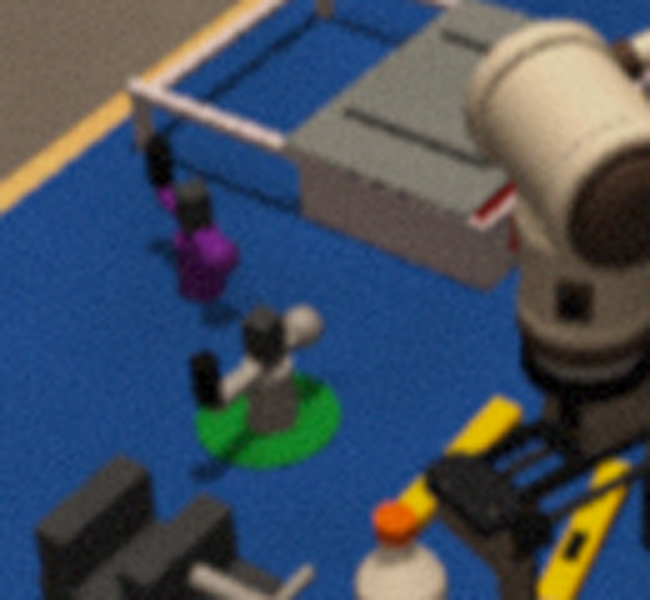

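Candidates: steel crank on the green pad (top px 230,149); look-alikes are the purple cranks (265,105) and (138,232). I choose the steel one; the side crop confirms its grey boss and hub on the green disc. The yellow cutters are at (237,199), (231,235) and (423,160). The white handles at (292,238), (220,278) and (527,135) are decoys. The red bay is on +y and the yellow bay on -y.

```bash
python3 - <<'E'
from h import *
p=np.array(bot.current_ee_pos());bot.line_to([p[0],p[1],.27],max_speed=.3)
# crank yaw 88 -> jaws across arm: yaw -2
a=np.radians(-2)
for pos in([.6085,.3293,.25],[.505,-.0127,.25],[.505,-.0127,.098]):
    for k in(0,np.pi): print(pos,k>0,np.round(bot.inverse_kinematics(pos,down(a+k)),2))
bot.set_gripper(.55)
bot.goto([.6085,.3293,.20],down(a))
c=cam("top");cv2.imwrite("pics/t1.png",c["pixels"])
bot.line_to([.6085,.3293,.072],max_speed=.1)
print("F",np.round(bot.current_contact_force(),1))
bot.set_gripper(0,45)
print("open",bot.current_opening()*92,"F",np.round(bot.current_contact_force(),1),np.round(bot.current_ft_torque(),2))
bot.line_to([.6085,.3293,.10],max_speed=.05)
print("F",np.round(bot.current_contact_force(),1),np.round(bot.current_ft_torque(),2),bot.current_opening()*92,bot.current_clock(),np.round(bot.current_ee_pos(),4))
E
```

```text
[0.6085, 0.3293, 0.25] False [ 0.32  0.44  1.14 -0.    1.56  0.36]
[0.6085, 0.3293, 0.25] True [ 0.32  0.44  1.14 -0.    1.56 -2.78]
[0.505, -0.0127, 0.25] False [-0.26 -0.06  1.71 -0.    1.49 -0.23]
[0.505, -0.0127, 0.25] True [-0.26 -0.06  1.71  0.    1.49  2.91]
[0.505, -0.0127, 0.098] False [-0.26  0.07  1.88 -0.    1.19 -0.23]
[0.505, -0.0127, 0.098] True [-0.26  0.07  1.88  0.    1.19  2.91]
F [-0.3 -0.2 -0.5]
open 23.38067413322141 F [ 1.1  0.1 -0. ] [-0.08 -0.16 -0.02]
F [-0.2 -1.1 -4.7] [-0.09  0.08  0.01] 23.44189777591648 5.825 [0.6083 0.3293 0.0999]
```

View pics/t1.png

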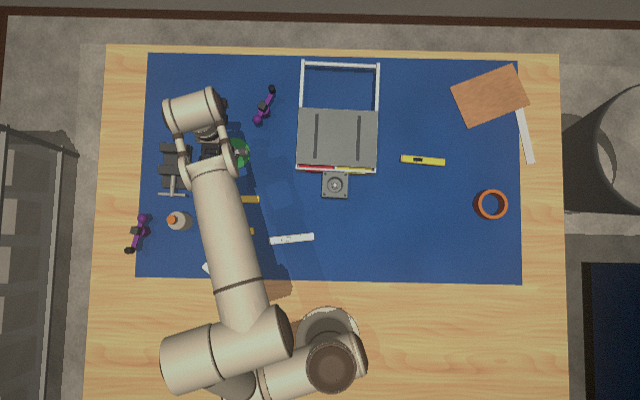

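```bash
cat >> h.py <<'E'
W=np.array([.505,-.0127])
def st():
    return np.round(bot.current_ee_pos(),4),np.round(bot.current_contact_force(),1),np.round(bot.current_ft_torque(),2),"t",bot.current_clock()
def yaw(): 
    x=Ro.from_rotvec(bot.current_tool_rot()).as_matrix()[:,0]; return np.arctan2(x[1],x[0])
E
python3 - <<'E'
from h import *
bot.line_to([.6083,.3293,.23],max_speed=.2)
q=np.array(bot.inverse_kinematics([*W,.23],down(0)));q[5]=2.35
bot.set_joints(q);print(st(),yaw())
bot.line_to([*W,.15],max_speed=.15)
f0=np.array(bot.current_contact_force())
z=.15
while z>.097:
    z-=.002; bot.line_to([*W,z],max_speed=.05)
    f=np.array(bot.current_contact_force())-f0
    if f[2]>6 or np.hypot(*f[:2])>8: break
print("contact",z,f.round(1),st())
E
```

```text
(array([ 0.5051, -0.0123,  0.2298]), array([ 0.2,  0.3, -4.2]), array([ 0.09,  0.11, -0.01]), 't', 8.3583) -2.613699935754828
contact 0.11799999999999997 [3.8 3.6 6.1] (array([ 0.5059, -0.0123,  0.1186]), array([3.7, 3.2, 1.5]), array([ 1.22, -0.88, -0.01]), 't', 13.0417)
```

```bash
python3 - <<'E'
from h import *
f0=np.array([0,0,-4.5]); xy=np.array([.506,-.0119]); z=.1175
y0=yaw()
for i in range(22):
    rot=down(y0-np.radians(3)*i)   # clockwise: q6 grows
    bot.line_to([*xy,z],rot=rot,max_speed=.05)
    f=np.array(bot.current_contact_force())-f0;p=np.array(bot.current_ee_pos())
    if i%3==0: print(i,p.round(4),f.round(1),round(bot.current_joints()[5],2),np.round(bot.current_ft_torque(),2)[2])
    xy=xy+np.clip(f[:2]*.0001,-.0005,.0005)
    if f[2]<8: z-=.0007
    elif f[2]>14: z+=.0005
    if p[2]<.112: break
print("end",i,xy,z,p.round(4),f.round(1),round(bot.current_joints()[5],2),bot.current_clock())
E
```

```text
0 [ 0.5065 -0.0118  0.118 ] [2.1 4.1 8.4] 2.35 -0.01
3 [ 0.5068 -0.0109  0.1179] [2.1 2.8 9.8] 2.51 0.1
6 [ 0.5073 -0.0101  0.1178] [1.2 3.1 9.1] 2.67 -0.03
9 [ 0.5077 -0.0095  0.1177] [2.  2.2 9.9] 2.83 0.04
12 [ 0.5083 -0.0089  0.1176] [2.5 1.5 9.6] 2.99 0.05Traceback (most recent call last):
  File "<stdin>", line 6, in <module>
workcell.MotionError: the arm cannot follow that straight line within its joint ranges
```

```bash
python3 - <<'E'
from h import *
f0=np.array([0,0,-4.5]); xy=np.array([.5087,-.0087]); z=.1172
y0=yaw()
for i in range(30):
    rot=down(y0+np.radians(3)*i)
    bot.line_to([*xy,z],rot=rot,max_speed=.05)
    f=np.array(bot.current_contact_force())-f0;p=np.array(bot.current_ee_pos())
    if i%3==0: print(i,p.round(4),f.round(1),round(bot.current_joints()[5],2),np.round(bot.current_ft_torque(),2))
    xy=xy+np.clip(f[:2]*.00015,-.0005,.0005)
    if f[2]<8: z-=.0007
    elif f[2]>14: z+=.0005
    if p[2]<.112: break
print("end",i,xy,z,p.round(4),f.round(1),round(bot.current_joints()[5],2),bot.current_clock())
E
```

```text
0 [ 0.5086 -0.0088  0.1174] [ 2.1  1.4 11.3] 2.98 [ 0.46 -0.5   0.03]
3 [ 0.5089 -0.009   0.117 ] [ 2.  -0.7  9.6] 2.83 [ 0.08 -0.3  -0.01]
6 [ 0.5096 -0.0083  0.1147] [ 2.   1.2 -1.9] 2.67 [ 0.28 -0.39  0.07]
9 [ 0.5101 -0.0084  0.1135] [-2.6  0.4  1.4] 2.52 [0.15 0.73 0.05]
12 [ 0.5094 -0.0084  0.1114] [-2.2  0.3  0.7] 2.36 [0.06 0.68 0.04]
end 12 [ 0.50924522 -0.0083463 ] 0.11089999999999994 [ 0.5094 -0.0084  0.1114] [-2.2  0.3  0.7] 2.36 19.5417
```

```bash
python3 - <<'E'
from h import *
f0=np.array([0,0,-4.5]); xy=np.array([.5092,-.0083]); z=.1105; rot=bot.current_tool_rot()
for i in range(30):
    bot.line_to([*xy,z],rot=rot,max_speed=.05)
    f=np.array(bot.current_contact_force())-f0;p=np.array(bot.current_ee_pos())
    if i%2==0: print(i,p.round(4),f.round(1),np.round(bot.current_ft_torque(),2))
    xy=xy+np.clip(f[:2]*.0001,-.0005,.0005)
    if f[2]>12: break
    z-=.001
    if z<.094: break
print("end",i,xy,z,p.round(4),f.round(1),round(bot.current_joints()[5],2),bot.current_clock())
for n in("top","side"):
    c=cam(n); cv2.imwrite(f"pics/{n}2.png",c["pixels"])
E
```

```text
0 [ 0.5092 -0.0083  0.1104] [-2.  -0.6  0.4] [0.09 0.53 0.02]
2 [ 0.509  -0.0083  0.1085] [-0.9  0.9  2.3] [0.19 0.44 0.04]
4 [ 0.5088 -0.0082  0.1065] [-0.8 -0.   1.3] [0.19 0.33 0.01]
6 [ 0.5086 -0.0082  0.1045] [-1.1  0.1  1.5] [ 0.19  0.2  -0.01]
8 [ 0.5084 -0.0081  0.1025] [0.3 0.7 2.8] [0.22 0.08 0.04]
10 [ 0.5083 -0.008   0.1005] [0.  0.2 3.6] [0.18 0.08 0.07]
12 [ 0.5088 -0.0081  0.0998] [-1.8 -0.1 12.6] [0.16 0.7  0.03]
end 12 [ 0.50798937 -0.00782914] 0.09849999999999999 [ 0.5088 -0.0081  0.0998] [-1.8 -0.1 12.6] 2.36 22.7917
```

```bash
python3 - <<'E'
from h import *
rot=bot.current_tool_rot()
bot.line_to([.5082,-.0080,.0995],max_speed=.05); print(st())
bot.set_gripper(.4); print(st())
p=bot.current_ee_pos()
bot.line_to([.5082,-.0080,.0985],max_speed=.05);print(st())
bot.set_gripper(0,45); print(st(),bot.current_opening()*92)
q=np.array(bot.current_joints());q[5]-=.35;bot.set_joints(q);print(st())
f=np.array(bot.current_contact_force())
for n in("top","side"):
    c=cam(n); cv2.imwrite(f"pics/{n}3.png",c["pixels"])
im=cv2.resize(c["pixels"][120:240,250:410],None,fx=4.8,fy=4.8,interpolation=cv2.INTER_CUBIC);cv2.imwrite("pics/s3.png",im)
E
```

```text
(array([ 0.5085, -0.0081,  0.0998]), array([-0.9,  0.9,  2.9]), array([0.2 , 0.33, 0.05]), 't', 23.1417)
(array([ 0.508 , -0.008 ,  0.0992]), array([-0.2,  0. ,  1. ]), array([ 0.07,  0.13, -0.06]), 't', 23.5417)
(array([ 0.5081, -0.008 ,  0.0984]), array([-0.5, -0.4,  0.2]), array([0.09, 0.1 , 0.02]), 't', 23.7917)
(array([ 0.5081, -0.0081,  0.0985]), array([-0. , -0.2,  0. ]), array([-0.03,  0.22, -0.02]), 't', 24.1417) 23.340932485527567
(array([ 0.508 , -0.0082,  0.0985]), array([-0.3, -1.1,  0.8]), array([-0.09,  0.35,  0.01]), 't', 24.5667)
```

View pics/s3.png

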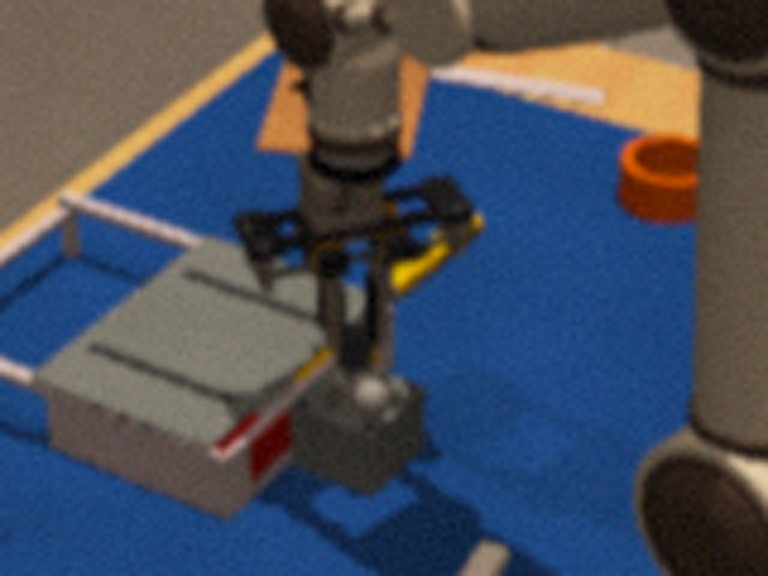

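```bash
cat >> h.py <<'E'
def wind(xy,z,qend,step=12,tstop=2.0,log=3):
    """turn the held boss to q6=qend with lateral compliance; stop on |Mz|>tstop"""
    q=bot.current_joints()[5]; s=np.sign(qend-q); n=int(np.ceil(abs(qend-q)/np.radians(step))); y0=yaw(); d=abs(qend-q)/n
    xy=np.array(xy,float);tr=[]
    for i in range(1,n+1):
        bot.line_to([*xy,z],rot=down(y0-s*d*i),max_speed=.1)
        f=np.array(bot.current_contact_force());m=np.array(bot.current_ft_torque())
        tr.append([*xy,y0-s*d*i])
        xy=xy+np.clip(f[:2]*.0001,-.0008,.0008)
        if i%log==0: print(i,xy.round(4),f.round(1),m.round(2),round(bot.current_joints()[5],2))
        if abs(m[2])>tstop: print("STOP",i,m); break
    print("q6",bot.current_joints()[5],"yaw",np.degrees(yaw()),st())
    return xy,np.array(tr)
E
python3 - <<'E'
from h import *
xy,tr=wind([.5081,-.0081],.0985,-2.9)
# xy = C + R(yaw) e
A=[];b=[]
for x,y,a in tr:
    A+=[[1,0,np.cos(a),-np.sin(a)],[0,1,np.sin(a),np.cos(a)]];b+=[x,y]
s,r,*_=np.linalg.lstsq(np.array(A),np.array(b),rcond=None);print("centre",s.round(4),np.sqrt(r/len(b)))
c=cam("top");cv2.imwrite("pics/t4.png",c["pixels"])
E
```

```text
3 [ 0.5069 -0.0091] [-4.7 -4.2  2.6] [-1.07  1.28 -0.03] 1.4
6 [ 0.5058 -0.0104] [-2.9 -4.5  1.5] [-1.25  0.8  -0.01] 0.78
9 [ 0.5055 -0.012 ] [-0.2 -5.6 -0.2] [-1.36  0.25 -0.03] 0.17
12 [ 0.5057 -0.0135] [ 2.1 -5.6 -3. ] [-1.31 -0.49  0.05] -0.45
15 [ 0.5067 -0.0147] [ 4.5 -3.3 -4. ] [-0.77 -1.19  0.04] -1.06
18 [ 0.5081 -0.0151] [ 5.9 -0.8 -3.8] [-0.23 -1.25  0.04] -1.68
21 [ 0.5096 -0.0144] [ 4.7  3.5 -2.3] [ 0.76 -1.13  0.06] -2.29
24 [ 0.5105 -0.0133] [2.3 4.1 2.6] [ 1.16 -0.52  0.04] -2.9
q6 -2.9039325013457735 yaw 151.26163254561138 (array([ 0.5101, -0.0132,  0.0986]), array([2.3, 4.1, 2.6]), array([ 1.16, -0.52,  0.04]), 't', 33.2583)
centre [ 5.078e-01 -1.210e-02 -2.800e-03 -4.000e-04] [0.0003655]
```

View pics/t4.png

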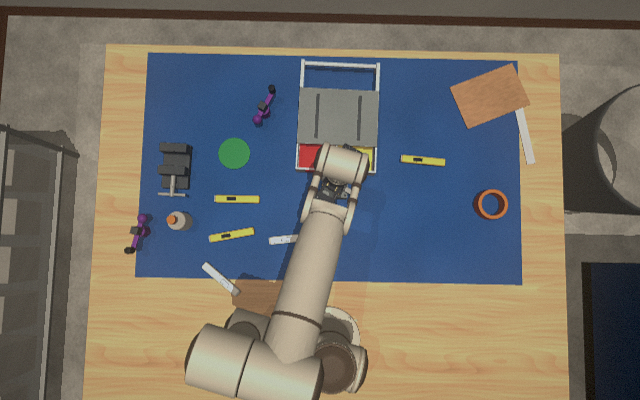

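```bash
cat >> h.py <<'E'
C=np.array([.5076,-.0121])
def regrasp(dq,z=.0985,xy=C):
    p=np.array(bot.current_ee_pos())
    bot.set_gripper(.42)
    bot.line_to([p[0],p[1],.145],max_speed=.2)
    y=yaw()
    q=np.array(bot.inverse_kinematics([*xy,.145],bot.current_tool_rot()));q[5]=bot.current_joints()[5]+dq
    bot.set_joints(q)
    bot.line_to([*xy,z],max_speed=.15)
    bot.set_gripper(0,45)
    print("grip",bot.current_opening()*92,st())
E
python3 - <<'E'
from h import *
regrasp(np.pi)
xy,tr=wind(C,.0985,-2.92,log=4,step=15)
regrasp(np.pi)
xy,tr=wind(C,.0985,-2.0,log=2,step=12,tstop=1.0)
E
```

```text
grip 23.40327065238408 (array([ 0.5087, -0.0124,  0.0998]), array([1.1, 0.4, 4.1]), array([-0.05, -0.01,  0.01]), 't', 37.5917)
4 [ 0.5076 -0.0119] [-0.6  0.9  5.9] [0.06 0.06 0.01] -0.73
8 [ 0.5074 -0.0117] [-1.  -0.   6.7] [-0.03  0.14  0.05] -1.7
12 [ 0.507  -0.0118] [-1.1 -0.8  5.9] [-0.07  0.1   0.01] -2.67
q6 -2.9175542766066673 yaw 152.15814442885468 (array([ 0.508 , -0.0123,  0.0997]), array([ 0.6, -0.6,  5.7]), array([-0.05,  0.05,  0.02]), 't', 42.6833)
grip 23.069066542563245 (array([ 0.5086, -0.0123,  0.0998]), array([-0.4, -0.1,  4.5]), array([-0.01,  0.14, -0.05]), 't', 46.975)
2 [ 0.5075 -0.0121] [-1.   0.1  5.9] [-0.02  0.14  0.06] -0.18
4 [ 0.5075 -0.0121] [-0.2  0.2  4.5] [-0.02  0.07  0.03] -0.59
6 [ 0.5074 -0.0121] [-0.1  0.8  4.7] [-0.02 -0.02  0.02] -0.99
8 [ 0.5075 -0.012 ] [ 1.1 -0.   4.7] [-0.04  0.    0.02] -1.39
10 [ 0.5076 -0.012 ] [0.9 0.1 5.8] [0.06 0.14 0.03] -1.8
q6 -1.9983960937782035 yaw 99.4854908067466 (array([ 0.5085, -0.0123,  0.0997]), array([-0.2,  0.7,  4.5]), array([0.1 , 0.13, 0.02]), 't', 50.825)
```

```bash
python3 - <<'E'
from h import *
c=cam("top");d=cam("side")
A=cv2.resize(c["pixels"][50:210,270:400],None,fx=3,fy=3,interpolation=cv2.INTER_CUBIC)
B=cv2.resize(d["pixels"][150:250,290:375],None,fx=4.8,fy=4.8,interpolation=cv2.INTER_CUBIC)
o=np.zeros((480,798,3),np.uint8);o[:480,:390]=A;o[:480,390:]=B[:,:408];cv2.imwrite("pics/p5.png",o)
E
```

```text
(no output)
```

View pics/p5.png

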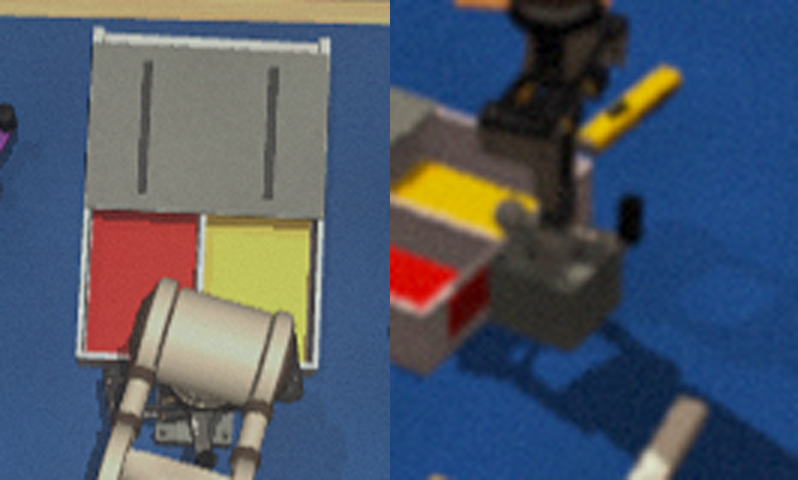

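```bash
python3 - <<'E'
from h import *
xy,tr=wind(C,.0995,-2.85,log=1,step=6,tstop=.5)
c=cam("top");cv2.imwrite("pics/t6.png",c["pixels"])
im=c["pixels"].astype(int)
for u in (318,330,350,365):
    col=im[55:140,u]; print(u,[ (55+i) for i in range(84) if abs(col[i+1]-col[i]).sum()>70])
print(ray(c,338.3,121.3,.072),ray(c,338,122.5,.067))
E
```

```text
1 [ 0.5078 -0.0122] [ 1.6 -1.3  1.1] [-0.02 -0.23  0.11] -2.09
2 [ 0.5078 -0.0123] [ 0.7 -0.7  1.6] [ 0.   -0.15  0.06] -2.18
3 [ 0.508  -0.0123] [1.8 0.1 4. ] [ 0.05 -0.17  0.08] -2.28
4 [ 0.5081 -0.0123] [ 0.5 -0.2  2.9] [-0.   -0.09  0.05] -2.37
5 [ 0.508  -0.0123] [-0.1 -0.1  3.7] [ 0.06 -0.05  0.11] -2.47
6 [ 0.5081 -0.0122] [0.6 0.8 5.3] [ 0.07 -0.08  0.07] -2.56
7 [ 0.5082 -0.0122] [0.8 0.4 5.8] [ 0.1  -0.08  0.05] -2.66
8 [ 0.5082 -0.0122] [0.5 0.3 5.8] [ 0.07 -0.04 -0.  ] -2.75
9 [ 0.5084 -0.0121] [1.7 0.3 6.2] [-0.    0.02  0.06] -2.84
q6 -2.844841698163067 yaw 147.98573996313146 (array([ 0.5084, -0.0122,  0.0997]), array([1.7, 0.3, 6.2]), array([-0.  ,  0.02,  0.06]), 't', 53.175)
318 [55, 61, 67, 110, 111, 117, 121]
330 [56, 61, 117]
350 [56, 62, 118, 121, 122]
365 [56, 57, 118, 119, 122, 123]
[ 0.71506356 -0.02171609  0.072     ] [ 0.71229401 -0.0210129   0.067     ]
```

```bash
python3 - <<'E'
from h import *
regrasp(np.pi,z=.1005)
xy,tr=wind(C,.1005,-.7,log=1,step=6,tstop=.45)
c=cam("top");cv2.imwrite("pics/t7.png",c["pixels"])
im=c["pixels"].astype(int)
for u in (318,330,350,365):
    col=im[55:140,u]; print(u,[ (55+i) for i in range(84) if abs(col[i+1]-col[i]).sum()>70])
E
```

```text
grip 22.9681199556221 (array([ 0.5086, -0.0123,  0.1017]), array([-0.4,  0.4,  5.3]), array([-0.02,  0.17,  0.01]), 't', 57.4917)
1 [ 0.5076 -0.012 ] [-0.1  0.8  6.1] [0.05 0.12 0.08] 0.2
2 [ 0.5076 -0.0121] [ 0.5 -0.5  5.3] [-0.03  0.08  0.02] 0.1
3 [ 0.5077 -0.0121] [ 0.3 -0.   6.9] [-0.02  0.12  0.04] -0.0
4 [ 0.5076 -0.012 ] [-0.7  0.5  4.9] [-0.05  0.12  0.06] -0.1
5 [ 0.5076 -0.0121] [-0.2 -0.7  5.7] [-0.08  0.13 -0.  ] -0.2
6 [ 0.5076 -0.0121] [ 0.1 -0.   5. ] [ 0.01  0.11 -0.01] -0.3
7 [ 0.5076 -0.0121] [0.3 0.  6.4] [-0.05  0.09 -0.01] -0.4
8 [ 0.5076 -0.012 ] [-0.4  1.4  5.4] [ 0.04  0.13 -0.  ] -0.5
9 [ 0.5075 -0.0118] [-1.2  1.3  6.3] [ 0.11  0.1  -0.03] -0.6
10 [ 0.5074 -0.0117] [-0.3  1.5  7.1] [ 0.03  0.08 -0.  ] -0.7
q6 -0.6970721964059964 yaw 24.942453722859355 (array([ 0.5084, -0.012 ,  0.1017]), array([-0.3,  1.5,  7.1]), array([ 0.03,  0.08, -0.  ]), 't', 59.9917)
318 [55, 67, 110, 111, 117]
330 [56, 61, 117]
350 [56, 62, 118, 121, 122]
365 [56, 57, 119, 122, 123]
```

```bash
python3 - <<'E'
from h import *
bot.set_gripper(.42); print(st())
p=bot.current_ee_pos(); bot.line_to([p[0],p[1],.2],max_speed=.25)
print(st())
bot.goto([.45,-.3,.3],down(0)); print(st())
c=cam("top");d=cam("side")
A=cv2.resize(c["pixels"][140:215,290:380],None,fx=5,fy=5,interpolation=cv2.INTER_CUBIC)[:,:400]
B=cv2.resize(d["pixels"][170:245,290:370],None,fx=5,fy=5,interpolation=cv2.INTER_CUBIC)
cv2.imwrite("pics/p8.png",np.hstack([A,B])); np.savez("v8.npz",a=c["pixels"],b=d["pixels"])
for r in ray(c,330,117.5,.072),ray(c,350,118.5,.072): print(r)
from m import *
for p,a,s,m in cutters(c,*Y): print(p.round(4),round(np.degrees(a),1),np.round(s,3),round(m['m10']/m['m00']),round(m['m01']/m['m00']))
E
```

```text
(array([ 0.5071, -0.0118,  0.1001]), array([-0.1,  0.7, -0.5]), array([-0.05,  0.04, -0.01]), 't', 60.4667)
(array([ 0.507 , -0.0117,  0.1997]), array([-0.2, -0.1, -0.1]), array([-0.02,  0.03,  0.01]), 't', 61.0167)
(array([ 0.4501, -0.2988,  0.2989]), array([-0.1,  0.4, -0.2]), array([-0.07,  0.05,  0.02]), 't', 62.2)
[0.72727326 0.00599829 0.072     ]
[ 0.7254257  -0.06031472  0.072     ]
[0.3359 0.326 ] 101.6 [0.024 0.146] 232 234
[0.4553 0.3119] 89.6 [0.022 0.148] 237 199
[ 0.6013 -0.3131] 85.5 [0.023 0.141] 422 160
[ 0.6447 -0.0817] 178.4 [0.117 0.166] 355 146
```

View pics/p8.png

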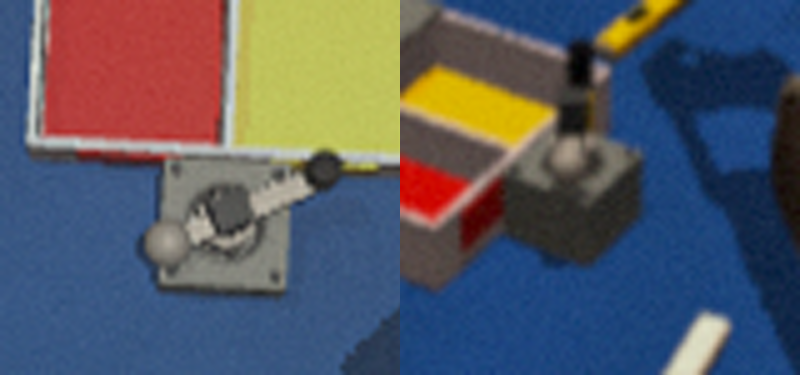

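```bash
python3 - <<'E'
from h import *
c=cam("top");d=cam("side")
def tri(a,b):
    P=[np.array(k["R"]).tolist() for k in(c,d)]
    M=[np.diag([k["fx"],k["fy"],1])@np.c_[k["R"],k["t"]]+np.outer([k["cx"],k["cy"],0],np.r_[np.array(k["R"])[2],k["t"][2]]) for k in(c,d)]
    X=cv2.triangulatePoints(M[0],M[1],np.array(a,float),np.array(b,float)).ravel();return X[:3]/X[3]
t=lambda u,v:(u/5+290-.4,v/5+140-.4)
s=lambda u,v:((u-400)/5+290-.4,v/5+170-.4)
print("knob top",tri(t(323,167),s(579,45)),"ball",tri(t(165,243),s(571,156)))
for dz in(0,.02): print(dz,"boss top pred top",[(np.array(proj(c,[.5055,-.0125,.131+dz]))-[290-.4,140-.4])*5],"side boss top",(proj(d,[.5055,-.0125,.131+dz])-[290-.4,170-.4])*5+[400,0],"boss bot",(proj(d,[.5055,-.0125,.095+dz])-[290-.4,170-.4])*5+[400,0])
E
```

```text
knob top [ 0.53421045 -0.07105164  0.13811795] ball [0.48639302 0.02560852 0.10333419]
0 boss top pred top [array([227.73629269, 210.69363219])] side boss top [573.5114351   97.09843586] boss bot [573.62907844 133.41592741]
0.02 boss top pred top [array([229.10588221, 206.52944476])] side boss top [573.44500895  76.59212197] boss bot [573.56402321 113.33282822]
```

```bash
cat >> h.py <<'E'
LY=np.radians(-1.45)
def L2W(x,y): return C+np.array([[np.cos(LY),-np.sin(LY)],[np.sin(LY),np.cos(LY)]])@np.array([x,y])
def best(pos,a):
    o=[]
    for k in(0,np.pi,-np.pi):
        q=bot.inverse_kinematics(pos,down(a+k))
        if q is not None:o.append(q)
    return min(o,key=lambda q:abs(q[5]))
def pick(p,a):
    bot.set_gripper(.6)
    bot.set_joints(best([*p,.15],a+np.pi/2)); bot.line_to([*p,.03],max_speed=.25); bot.line_to([*p,.004],max_speed=.06)
    print("touch",st()); bot.set_gripper(0,25); w=bot.current_opening()*92
    bot.line_to([*p,.21],max_speed=.25); print("picked",w,bot.current_opening()*92,st())
def place(x,y,z=.0125,rel=.34):
    p=L2W(x,y)
    bot.set_joints(best([*p,.21],LY+np.pi/2)); bot.line_to([*p,.05],max_speed=.25)
    print("mid",st()); bot.line_to([*p,z],max_speed=.06); print("low",st())
    bot.set_gripper(rel); bot.line_to([*p,.12],max_speed=.2); print("left",st())
def push(x,y0,y1,z=.014):
    bot.set_gripper(0,10)
    bot.line_to([*L2W(x,y0),.12],max_speed=.2);bot.line_to([*L2W(x,y0),z],max_speed=.1);print("in",st())
    bot.line_to([*L2W(x,y1),z],max_speed=.04);print("pushed",st())
    p=bot.current_ee_pos();bot.line_to([*L2W(x,y1+np.sign(y0-y1)*.002),z]);bot.line_to([p[0],p[1],.14],max_speed=.2)
E
python3 - <<'E'
from h import *
pick([.6013,-.3131],np.radians(85.5))
place(.137,-.065-.025)
E
```

```text
touch (array([ 0.6012, -0.3129,  0.0036]), array([-0.9,  0.3, -0.2]), array([-0.07,  0.08, -0.04]), 't', 64.9083)
picked 0.8270829594995154 0.5210391627567271 (array([ 0.6005, -0.3125,  0.208 ]), array([0.2, 0.3, 0.5]), array([-0.05,  0.01,  0.02]), 't', 66.775)
mid (array([ 0.6436, -0.1062,  0.0518]), array([-0.7,  0.4,  0.5]), array([ 0.03,  0.12, -0.03]), 't', 69.1667)
low (array([ 0.6425, -0.1056,  0.0126]), array([-0.6, -0.1,  0.1]), array([-0.02,  0.21, -0.01]), 't', 69.9417)
left (array([ 0.6415, -0.1053,  0.1187]), array([ 0.4,  0.1, -0.6]), array([-0.04,  0.18,  0.  ]), 't', 71.25)
```

```bash
python3 - <<'E'
from m import *
bot.line_to([.6,-.105,.25],max_speed=.3)
bot.goto([.40,-.12,.3],down(0)); c=cam("top");d=cam("side")
for p,a,s,m in cutters(c,*Y): print(p.round(4),round(np.degrees(a),1),np.round(s,3),round(m['m10']/m['m00']),round(m['m01']/m['m00']))
cv2.imwrite("pics/p9.png",c["pixels"]);print(st())
E
```

```text
[0.3358 0.3263] 101.8 [0.024 0.145] 232 234
[0.4553 0.3107] 89.6 [0.022 0.145] 237 199
[ 0.6004 -0.3147] 85.5 [0.023 0.144] 423 160
[ 0.6449 -0.0816] 178.4 [0.117 0.166] 355 146
(array([ 0.4001, -0.1199,  0.2996]), array([0.6, 0.2, 0.4]), array([-0.08,  0.06, -0.  ]), 't', 73.55)
```

View pics/p9.png

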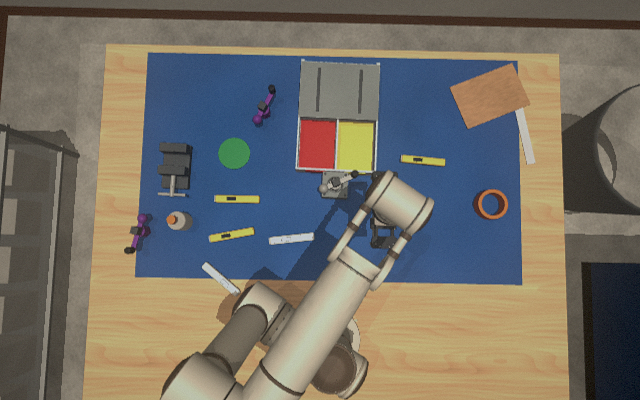

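```bash
python3 - <<'E'
from h import *
p=[.6004,-.3140];a=np.radians(85.5)
bot.set_gripper(.6)
bot.set_joints(best([*p,.15],a+np.pi/2)); bot.line_to([*p,.03],max_speed=.25); bot.line_to([*p,.004],max_speed=.06)
print(st(),np.degrees(yaw()),bot.current_opening())
d1=cam("side");c1=cam("top"); u=proj(d1,[*p,.01]);print(u,proj(c1,[*p,.01]))
bot.set_gripper(0,25);print(bot.current_opening()*92,st())
d2=cam("side")
u=u.astype(int);k=lambda d:cv2.resize(d["pixels"][max(u[1]-45,0):u[1]+35,u[0]-40:u[0]+40],(396,396),interpolation=cv2.INTER_CUBIC)
cv2.imwrite("pics/p10.png",np.hstack([k(d1),k(d2)]))
E
```

```text
(array([ 0.6002, -0.3139,  0.0037]), array([-0.1, -0.4,  0.2]), array([-0.09,  0.07,  0.01]), 't', 76.5) -4.502132375283193 0.600083289797585
[339.92149732 172.68901318] [422.22183735 160.72561689]
0.8797648114880451 (array([ 0.6004, -0.314 ,  0.004 ]), array([ 0.2, -0.4, -0.4]), array([-0.03,  0.02,  0.04]), 't', 77.4917)
```

View pics/p10.png

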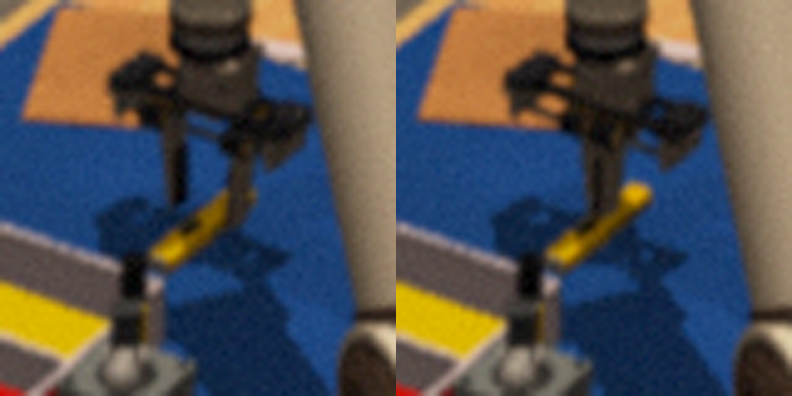

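The closed fingers seem to hover above the cutter although the TCP reads z = 4 mm. I'll probe the bench gently to check the tip height.

```bash
python3 - <<'E'
from h import *
p=[.5,-.25]
bot.line_to([.6004,-.314,.08],max_speed=.2);bot.line_to([*p,.08],max_speed=.3)
for op in(0,.3,.6):
    bot.set_gripper(op); bot.line_to([*p,.006],max_speed=.15)
    f0=np.array(bot.current_contact_force());z=.006
    while z>-.035:
        z-=.002;bot.line_to([*p,z],max_speed=.05);f=np.array(bot.current_contact_force())-f0
        if f[2]>4:break
    print(op,z,f.round(1),bot.current_opening(),st()); bot.line_to([*p,.05],max_speed=.2)
E
```

```text
0 -0.024000000000000007 [-0.6 -0.1  5.1] 0.005574392207469409 (array([ 0.5004, -0.2503, -0.0234]), array([-0.5,  0.7,  5. ]), array([0.1 , 0.26, 0.01]), 't', 83.2333)
0.3 -0.024000000000000007 [-0.9  2.2  4.5] 0.2969598156179174 (array([ 0.5004, -0.2503, -0.0234]), array([-1.1,  1.4,  4.4]), array([ 0.07,  0.23, -0.01]), 't', 88.5083)
0.6 -0.024000000000000007 [-0.4  1.7  4.3] 0.5994131920586617 (array([ 0.5004, -0.2503, -0.0234]), array([-0.5,  1.2,  4.4]), array([ 0.06,  0.36, -0.03]), 't', 93.7917)
```

```bash
sed -i 's/\.03\],max_speed=.25); bot.line_to(\[\*p,\.004\]/.005],max_speed=.3); bot.line_to([*p,-.0185]/; s/def place(x,y,z=.0125/def place(x,y,z=-.0100/; s/z=.014):/z=-.008):/; s/print("picked",w/assert w>20,w\n    print("picked",w/; s/\[\*p,.05\],max_speed=.25/[*p,.02],max_speed=.3/; s/\[\*p,.12\],max_speed=.2); print("left"/[*p,.10],max_speed=.3); print("left"/' h.py
sed -i 's/\[\*p,.15\],a+np.pi/[*p,.09],a+np.pi/' h.py; grep -n "def pick" -A20 h.py
python3 - <<'E'
from h import *
pick([.6007,-.3139],np.radians(85.5))
place(.137,-.065-.025)
push(.137,-.065+.012,-.065-.0145)
E
```

```text
51:def pick(p,a):
52-    bot.set_gripper(.6)
53-    bot.set_joints(best([*p,.09],a+np.pi/2)); bot.line_to([*p,.005],max_speed=.3); bot.line_to([*p,-.0185],max_speed=.06)
54-    print("touch",st()); bot.set_gripper(0,25); w=bot.current_opening()*92
55-    bot.line_to([*p,.21],max_speed=.25); assert w>20,w
56-    print("picked",w,bot.current_opening()*92,st())
57-def place(x,y,z=-.0100,rel=.34):
58-    p=L2W(x,y)
59-    bot.set_joints(best([*p,.21],LY+np.pi/2)); bot.line_to([*p,.02],max_speed=.3)
60-    print("mid",st()); bot.line_to([*p,z],max_speed=.06); print("low",st())
61-    bot.set_gripper(rel); bot.line_to([*p,.10],max_speed=.3); print("left",st())
62-def push(x,y0,y1,z=-.008):
63-    bot.set_gripper(0,10)
64-    bot.line_to([*L2W(x,y0),.12],max_speed=.2);bot.line_to([*L2W(x,y0),z],max_speed=.1);print("in",st())
65-    bot.line_to([*L2W(x,y1),z],max_speed=.04);print("pushed",st())
66-    p=bot.current_ee_pos();bot.line_to([*L2W(x,y1+np.sign(y0-y1)*.002),z]);bot.line_to([p[0],p[1],.14],max_speed=.2)
touch (array([ 0.6006, -0.3138, -0.0187]), array([0. , 0.2, 0.2]), array([-0.1 ,  0.08,  0.  ]), 't', 96.0667)
picked 26.001545356848595 25.404980515801306 (array([ 0.5997, -0.3132,  0.2077]), array([-0.8,  0.9, -0.9]), array([-0.07,  0.1 , -0.01]), 't', 97.6833)
mid (array([ 0.6438, -0.1063,  0.0219]), array([-0.3, -1.7,  0. ]), array([ 0.06,  0.14, -0.02]), 't', 100.075)
low (array([ 0.642 , -0.1054, -0.0105]), array([ 0.4, -0.4, -0.2]), array([0.07, 0.24, 0.04]), 't', 100.725)
left (array([ 0.6429, -0.1057,  0.1013]), array([-0.3,  0.6, -0.2]), array([-0.02,  0.16,  0.03]), 't', 101.5417)
in (array([ 0.644 , -0.0687, -0.0071]), array([ 0.1,  0.7, -0.8]), array([-0.01,  0.12,  0.01]), 't', 103.9167)
pushed (array([ 0.6424, -0.0951, -0.0082]), array([-0.1,  0.2,  0.4]), array([-0.03,  0.19,  0.01]), 't', 104.7333)
```

```bash
python3 - <<'E'
from m import *
c=cam("top");cv2.imwrite("pics/p11.png",c["pixels"])
L=[(p,a,s) for p,a,s,m in cutters(c,*Y) if s[1]>.13 and s[0]<.03]
for l in L: print(l)
p,a,s=min([l for l in L if l[0][1]>.1],key=lambda l:np.hypot(*(l[0]-[.455,.312])))
pick(p,a)
place(.137,-.065+.002)
push(.137,-.065+.037,-.065+.0125)
E
```

```text
(array([0.33586186, 0.32630402]), np.float32(1.7724452), [0.02391280233860016, 0.1453295648097992])
(array([0.45538592, 0.3135353 ]), np.float32(1.5631561), [0.022135959938168526, 0.14478707313537598])
touch (array([ 0.4552,  0.3135, -0.0186]), array([0.2, 0. , 0.7]), array([-0.06,  0.06,  0.01]), 't', 109.475)
picked 25.79713611134732 25.61090833172986 (array([0.4543, 0.3131, 0.2081]), array([ 0.2,  0.2, -2.1]), array([-0.07,  0.  , -0.02]), 't', 111.0917)
mid (array([ 0.6446, -0.0785,  0.0221]), array([ 1.3, -0.6, -0.7]), array([0.02, 0.11, 0.02]), 't', 113.475)
low (array([ 0.6426, -0.0785, -0.0105]), array([-0.8,  0.6, -0.6]), array([ 0.04,  0.25, -0.01]), 't', 114.125)
left (array([ 0.6436, -0.0787,  0.1014]), array([ 0.4,  0.5, -0.2]), array([ 0.02,  0.18, -0.  ]), 't', 114.9417)
in (array([ 0.6446, -0.0438, -0.0071]), array([0.4, 0.2, 0.8]), array([-0.01,  0.16, -0.02]), 't', 117.3083)
pushed (array([ 0.6431, -0.0681, -0.0082]), array([ 0.2,  0.3, -0.1]), array([ 0.07,  0.15, -0.01]), 't', 118.075)
```

```bash
python3 - <<'E'
from m import *
c=cam("top")
L=[(p,a,s) for p,a,s,m in cutters(c,*Y) if s[1]>.13 and s[0]<.03]
for l in L: print(l)
p,a,s=min([l for l in L if l[0][1]>.1],key=lambda l:np.hypot(*(l[0]-[.336,.326])))
pick(p,a)
c=cam("top");np.save("c12.npy",c["pixels"])
cv2.imwrite("pics/p12.png",cv2.resize(c["pixels"][110:205,290:385],None,fx=6,fy=6,interpolation=cv2.INTER_CUBIC))
for u in(-.059,-.033,-.032,-.006):
    print(u,[((proj(c,[*L2W(x,-.065+u),.028])-[290,110])*6).round() for x in(.062,.212)])
E
```

```text
(array([0.33586866, 0.32630542]), np.float32(1.7724452), [0.023898914456367493, 0.1453295648097992])
touch (array([ 0.3357,  0.3262, -0.0187]), array([ 0.6,  0.3, -0.1]), array([-0.06,  0.09, -0.04]), 't', 122.9833)
picked 25.79802315931077 25.926409551745973 (array([0.3349, 0.3258, 0.2083]), array([-0.9, -0.2, -0.9]), array([-0.02,  0.06, -0.  ]), 't', 124.6)
-0.059 [array([487., 351.]), array([497.,  90.])]
-0.033 [array([441., 349.]), array([451.,  88.])]
-0.032 [array([439., 349.]), array([449.,  88.])]
-0.006 [array([393., 347.]), array([404.,  86.])]
```

View pics/p12.png

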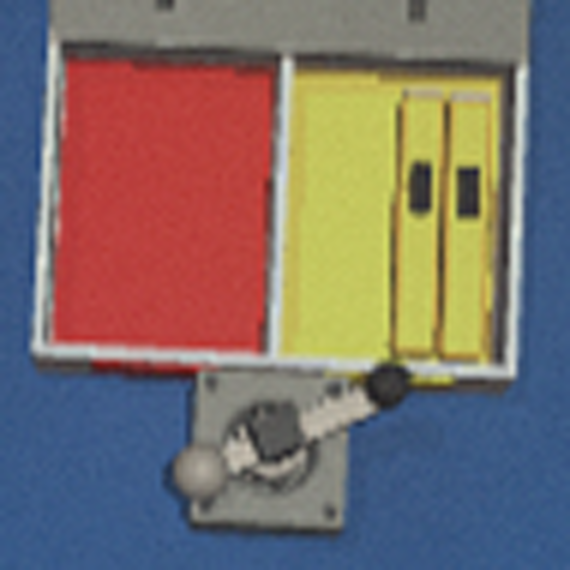

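```bash
sed -i 's/def regrasp(dq,z=.0985/def regrasp(dq,z=.0765/; s/,.145\]/,.125]/g' h.py; grep -n "def regrasp" -A11 h.py
python3 - <<'E'
from h import *
place(.137,-.065+.0275)
bot.line_to([*L2W(.137,-.0375),.14],max_speed=.3)
bot.set_gripper(.42)
q=np.array(bot.inverse_kinematics([*C,.14],down(np.radians(25))));print(q.round(2))
if abs(q[5]+.7)>.1: q[5]=-.70
bot.set_joints(q)
c=cam("top");np.save("c13.npy",c["pixels"])
bot.line_to([*C,.0765],max_speed=.15);print(st());bot.set_gripper(0,45);print("grip",bot.current_opening()*92,st())
q=np.array(bot.current_joints())
for e in(0,1.0,2.0,2.9):
    q[5]=e;bot.set_joints(q);print(round(e,2),st())
c=cam("top");cv2.imwrite("pics/p13.png",cv2.resize(c["pixels"][50:210,270:400],None,fx=3.5,fy=3.5,interpolation=cv2.INTER_CUBIC))
E
```

```text
33:def regrasp(dq,z=.0765,xy=C):
34-    p=np.array(bot.current_ee_pos())
35-    bot.set_gripper(.42)
36-    bot.line_to([p[0],p[1],.125],max_speed=.2)
37-    y=yaw()
38-    q=np.array(bot.inverse_kinematics([*xy,.125],bot.current_tool_rot()));q[5]=bot.current_joints()[5]+dq
39-    bot.set_joints(q)
40-    bot.line_to([*xy,z],max_speed=.15)
41-    bot.set_gripper(0,45)
42-    print("grip",bot.current_opening()*92,st())
43-LY=np.radians(-1.45)
44-def L2W(x,y): return C+np.array([[np.cos(LY),-np.sin(LY)],[np.sin(LY),np.cos(LY)]])@np.array([x,y])
mid (array([ 0.6452, -0.053 ,  0.0221]), array([ 0.5,  0. , -0.8]), array([-0.  ,  0.15,  0.01]), 't', 127.2083)
low (array([ 0.6433, -0.053 , -0.0106]), array([-0.2,  0.2,  0. ]), array([-0.01,  0.19,  0.03]), 't', 127.8583)
left (array([ 0.6442, -0.0532,  0.1013]), array([-0.2,  0.7, -1.1]), array([-0.  ,  0.22,  0.03]), 't', 128.675)
[-0.26  0.03  1.84 -0.    1.27 -0.7 ]
(array([ 0.508 , -0.0122,  0.077 ]), array([-0.5, -0.8, -0.3]), array([-0.02, -0.03,  0.  ]), 't', 131.6583)
grip 23.44194651737482 (array([ 0.5086, -0.0124,  0.0778]), array([-0.4, -0.3,  4.7]), array([-0.12,  0.18,  0.  ]), 't', 132.025)
0 (array([ 0.5085, -0.0125,  0.0778]), array([ 1.5, -0.5,  1. ]), array([-0.22,  0.17, -0.09]), 't', 132.7333)
1.0 (array([ 0.5085, -0.0125,  0.0778]), array([-1.2, -0.6,  2.1]), array([-0.24,  0.34, -0.04]), 't', 133.675)
2.0 (array([ 0.5084, -0.0125,  0.0778]), array([-1.4, -1.4,  1.7]), array([-0.17,  0.53, -0.01]), 't', 134.6167)
2.9 (array([ 0.5084, -0.0124,  0.0778]), array([-2.1, -1.5,  4.4]), array([-0.04,  0.65, -0.09]), 't', 135.4833)
```

View pics/p13.png

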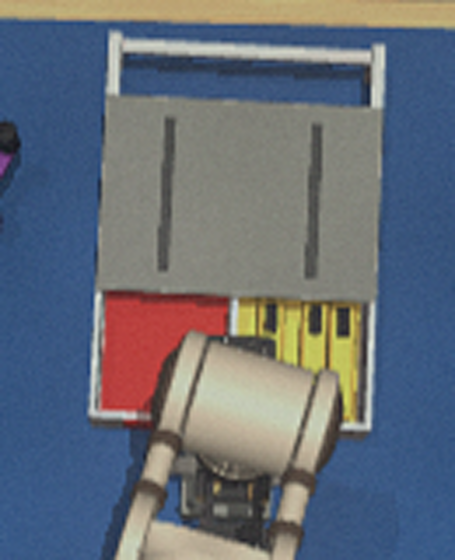

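```bash
cat >> h.py <<'E'
def edge():
    c=cam("top");hsv=cv2.cvtColor(c["pixels"],cv2.COLOR_BGR2HSV)[:,302:312].astype(int)
    red=((hsv[...,1]>140)&((hsv[...,0]<8)|(hsv[...,0]>172))).mean(1)>.5
    r=np.where(red)[0]
    if len(r)==0: return None
    # locker x of the cover's centre (edge +95); camera sees locker origin ~2 mm nearer
    return r[0],len(r),round(float(ray(c,307,r[0],.072)[0]-.5055+.0031+.095),4)
E
python3 - <<'E'
from h import *
print(edge())
for k in range(2):
    regrasp(-np.pi); q=np.array(bot.current_joints())
    for e in(1.3,2.9): q[5]=e;bot.set_joints(q)
    print(st(),edge())
regrasp(-np.pi)
E
```

```text
(np.int64(134), 33, 0.2625)
grip 23.72879765368574 (array([ 0.5085, -0.0123,  0.0778]), array([-1.2, -0.1,  5.6]), array([-0.05,  0.29, -0.01]), 't', 139.875)
(array([ 0.5082, -0.0124,  0.0778]), array([-2.3, -1.1,  4. ]), array([-0.23,  0.98,  0.05]), 't', 142.675) (np.int64(148), 19, 0.2156)
grip 23.95488401682945 (array([ 0.5085, -0.0124,  0.0778]), array([-1.1,  0.5,  5.1]), array([-0.08,  0.32, -0.03]), 't', 147.0167)
(array([ 0.508 , -0.0123,  0.0778]), array([-3.6, -1.1,  5.1]), array([-0.16,  1.35,  0.04]), 't', 149.8167) (np.int64(162), 5, 0.169)
grip 23.644434329308602 (array([ 0.5085, -0.0124,  0.0778]), array([-0.6,  0. ,  4.8]), array([-0.03,  0.36,  0.11]), 't', 154.1583)
```

```bash
python3 - <<'E'
from h import *
q=np.array(bot.current_joints())
for e in(1.0,1.5,1.7,1.85,2.0,2.15): q[5]=e;bot.set_joints(q);print(e,st(),edge())
c=cam("top");cv2.imwrite("pics/p14.png",cv2.resize(c["pixels"][50:210,270:400],None,fx=3.7,fy=3.7,interpolation=cv2.INTER_CUBIC))
for x in(.045,.235): print([((proj(c,[*(np.array([.5055,-.0125])+L2W(x,y)-C),.072])-[270,50])*3.7).round() for y in(.133,-.133)])
E
```

```text
1.0 (array([ 0.5083, -0.0126,  0.0778]), array([-0.9, -1.7,  2.6]), array([-0.45,  0.55, -0.  ]), 't', 155.3) None
1.5 (array([ 0.5082, -0.0126,  0.0778]), array([-2.9, -1.9,  3.1]), array([-0.67,  1.03, -0.08]), 't', 155.9) None
1.7 (array([ 0.5081, -0.0126,  0.0778]), array([-4. , -3.3,  4.4]), array([-0.75,  1.18, -0.08]), 't', 156.2583) None
1.85 (array([ 0.5084, -0.0124,  0.0778]), array([-2.7, -1.5,  3.6]), array([-0.64,  1.07, -0.06]), 't', 156.575) None
2.0 (array([ 0.5088, -0.0121,  0.0778]), array([-1.1, -1.9,  2.7]), array([-0.29,  0.62, -0.02]), 't', 156.8917) None
2.15 (array([ 0.5086, -0.0122,  0.0778]), array([-1.3, -1.5,  2.6]), array([-0.29,  0.61, -0.02]), 't', 157.2083) None
[array([ 90., 439.]), array([390., 453.])]
[array([101., 229.]), array([398., 243.])]
```

View pics/p14.png

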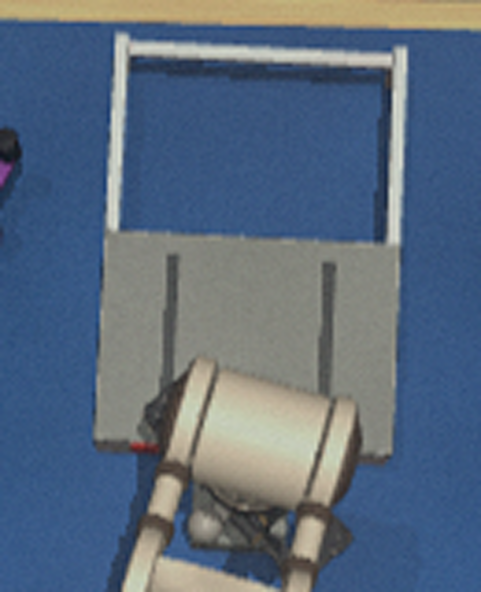

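```bash
python3 - <<'E'
from m import *
def far():
    im=cam("top")["pixels"].astype(float); o=[]
    for u in range(305,372,6):
        s=np.abs(np.diff(cv2.GaussianBlur(im[:,u].astype(np.float32),(1,3),0).reshape(-1,3),axis=0)).sum(1)[100:125]; o.append((s*np.arange(25)**1)[s>s.max()*.5].sum()/s[s>s.max()*.5].sum()+100)
    return np.mean(o)
print(far())
q=np.array(bot.current_joints())
for e in(2.5,2.85): q[5]=e;bot.set_joints(q);print(e,st())
print(far())
c=cam("top");G_=[(p,s) for p,a,s,m in cutters(c,*G,z=.004)];print(G_)
p=np.array(bot.current_ee_pos());x,y=p[:2]
for z in(.085,.10,.115,.16): bot.line_to([x,y,z],max_speed=.08);print(st())
g=G_[0][0]+[.001,0]
bot.line_to([x,y,.2],max_speed=.25)
rot=bot.current_tool_rot()
qq=np.array(bot.inverse_kinematics([*g,.2],down(yaw()-np.pi))); print(qq.round(2))
bot.set_joints(best([*g,.2],yaw()))
print(far(),st())
E
```

```text
113.31169784818712
2.5 (array([ 0.5078, -0.0123,  0.0778]), array([-3.8, -2. ,  4.4]), array([-0.46,  1.18, -0.19]), 't', 157.7833)
2.85 (array([ 0.508 , -0.0122,  0.0778]), array([-4. , -1.9,  5.4]), array([-0.24,  1.27, -0.01]), 't', 158.2083)
113.42559599439721
[(array([0.61390126, 0.33280277]), [0.10433304309844971, 0.10644776374101639])]
(array([ 0.5077, -0.012 ,  0.0847]), array([-1.2, -1.1, -3.3]), array([-0.29,  0.37, -0.06]), 't', 158.5583)
(array([ 0.5085, -0.0119,  0.1006]), array([-0.2,  0.5, -4.8]), array([ 0.1 ,  0.07, -0.  ]), 't', 158.9)
(array([ 0.5085, -0.0122,  0.1156]), array([-0.1,  0. , -4.3]), array([ 0.12,  0.13, -0.03]), 't', 159.2417)
(array([ 0.5078, -0.0121,  0.1597]), array([-1.1,  0.6, -5. ]), array([ 0.08,  0.11, -0.02]), 't', 159.9583)
[ 0.32  0.47  1.19 -0.    1.48  0.29]
113.376685464111 (array([0.615 , 0.3323, 0.1998]), array([ 0.1, -0.8, -3.4]), array([-0.06,  0.06,  0.03]), 't', 162.5)
```

```bash
python3 - <<'E'
from m import *
p=[.6149,.3326]
bot.line_to([*p,.060],max_speed=.15);f0=bot.current_contact_force()[2];z=.060
while z>.046:
    z-=.001;bot.line_to([*p,z],max_speed=.04)
    if bot.current_contact_force()[2]-f0>3: break
print(z,st())
bot.set_gripper(.42);print(st()); bot.line_to([*p,.15],max_speed=.15);print(st())
bot.goto([.35,.0,.3],down(0))
c=cam("top");d=cam("side");cv2.imwrite("pics/p15top.png",c["pixels"])
A=cv2.resize(c["pixels"][50:205,190:390],(800,620),interpolation=cv2.INTER_CUBIC)[:600]
cv2.imwrite("pics/p15.png",A)
B=cv2.resize(d["pixels"][170:270,200:330],None,fx=4.5,fy=4.5,interpolation=cv2.INTER_CUBIC);cv2.imwrite("pics/p16.png",B)
print((proj(c,[.6139,.3328,.105])-[190,50])*4,[((proj(c,[*(np.array([.5055,-.0125])+L2W(.045,y)-C),.072])-[190,50])*4).round() for y in(.133,-.133)])
E
```

```text
0.04899999999999999 (array([0.6151, 0.3327, 0.05  ]), array([-2.7, -0.8,  2.9]), array([-0.3 ,  0.67, -0.01]), 't', 166.3333)
(array([0.615 , 0.3326, 0.049 ]), array([ 0. ,  0.5, -0.1]), array([-0.04,  0.05,  0.08]), 't', 166.75)
(array([0.6142, 0.3323, 0.1487]), array([-0.5, -0.5, -0.6]), array([-0.07,  0.01, -0.02]), 't', 167.575)
[152.21458424 387.91641054] [array([418., 474.]), array([742., 489.])]
```

View pics/p15.png

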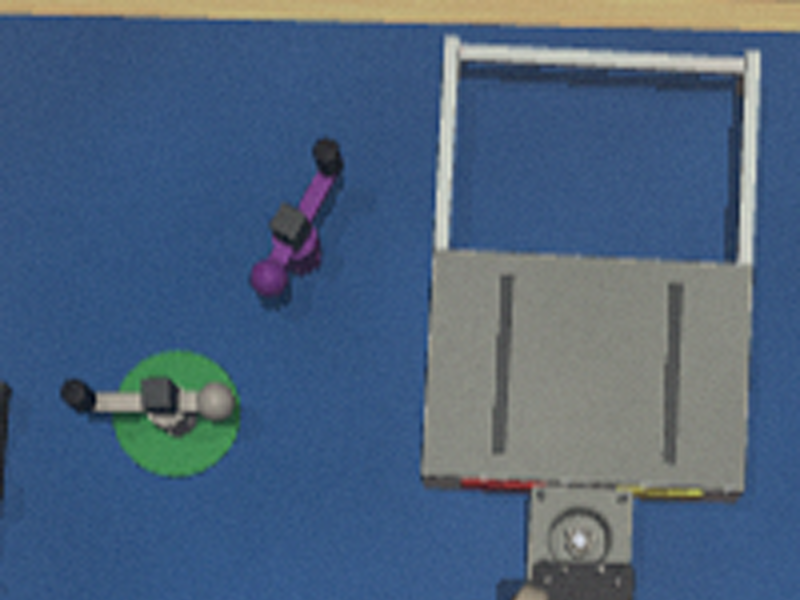

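View pics/p16.png

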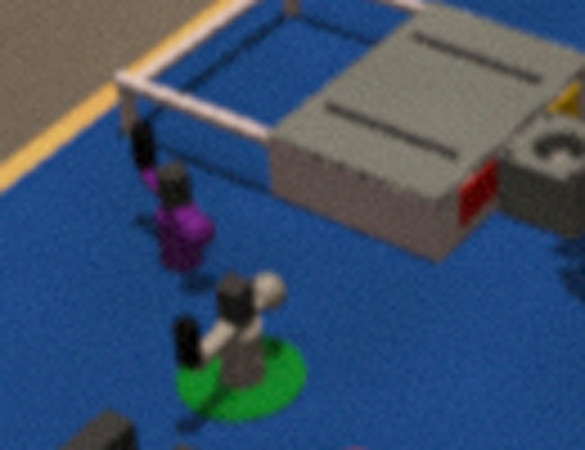

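```bash
python3 - <<'E'
from m import *
c=cam("top")
b=ray(c,158/4+190-.4,393/4+50-.4,.105)[:2]
k=ray(c,77/4+190-.4,395/4+50-.4,.111)[:2]; ba=ray(c,215/4+190-.4,402/4+50-.4,.064)[:2]
g=[p for p,a,s,m in cutters(c,*G,z=.004)][0]
print("boss",b,"from knob/ball",(k*42+ba*65)/107,"pad",g); d=g-(b+(k*42+ba*65)/107)/2; print(d); d=np.clip(d,-.007,.007)
p=np.array([.615,.3326])
bot.set_joints(best([*p,.15],0)); print(np.degrees(yaw()))
bot.line_to([*p,.049],max_speed=.15); bot.set_gripper(0,45); print(bot.current_opening()*92,st())
bot.line_to([*p,.056],max_speed=.08); p=p+d; bot.line_to([*p,.056],max_speed=.05); bot.line_to([*p,.0505],max_speed=.03); print(st())
bot.set_gripper(.42); bot.line_to([*p,.15],max_speed=.15); bot.goto([.35,.0,.3],down(0)); print(st())
c=cam("top");cv2.imwrite("pics/p17.png",cv2.resize(c["pixels"][50:205,190:390],(640,496),interpolation=cv2.INTER_CUBIC))
E
```

```text
boss [0.6111359  0.32932877] from knob/ball [0.61049711 0.33027669] pad [0.59081548 0.32870534]
[-0.02000102 -0.00109739]
-0.054402173049713315
23.715563211031103 (array([0.6157, 0.333 , 0.0504]), array([-1.2,  0.4,  5.3]), array([-0.03,  0.21, -0.02]), 't', 172.2167)
(array([0.6081, 0.3316, 0.0504]), array([ 0.7,  0.7, -3.3]), array([-0.  ,  0.03,  0.02]), 't', 173.0917)
(array([3.503e-01, 2.000e-04, 2.999e-01]), array([-0. ,  0.5,  0.4]), array([-0.05,  0.1 ,  0.05]), 't', 175.9583)
```

```bash
python3 - <<'E'
from m import *
def crank():
    c=cam("top"); v=cv2.cvtColor(c["pixels"],cv2.COLOR_BGR2HSV)[130:180,195:265]
    m=cv2.inRange(v,(0,0,0),(180,255,60)); n,_,s,ce=cv2.connectedComponentsWithStats(m)
    o=[(s[i,4],ce[i]+[195,130]) for i in range(1,n) if s[i,4]>=8]
    k=np.vstack(blobs(c,*G,amin=5)); (u,w),r=cv2.minEnclosingCircle(k)
    print("pad",ray(c,u,w,.004)[:2],"r px",r)
    for a,e in o: print(a,e.round(1),"knob@.09",ray(c,*e,.09)[:2].round(4))
crank()
p=np.array([.608,.3315]); d=np.array([.010,.004])
bot.set_joints(best([*p,.15],0))
bot.line_to([*p,.049],max_speed=.15); bot.set_gripper(0,45); print(bot.current_opening()*92,st())
bot.line_to([*p,.056],max_speed=.08); p=p+d; bot.line_to([*p,.056],max_speed=.05); bot.line_to([*p,.0490],max_speed=.03); print(st())
bot.set_gripper(.42); bot.line_to([*p,.15],max_speed=.15); bot.goto([.35,.0,.3],down(0)); print(st())
crank()
E
```

```text
pad [0.61407312 0.33219721] r px 15.89664363861084
45 [209.6 150.3] knob@.09 [0.6047 0.395 ]
21 [232.2 152.4] knob@.09 [0.5995 0.3214]
24.078162358858556 (array([0.6088, 0.3319, 0.0504]), array([-0.4,  0.4,  3.4]), array([-0.15,  0.14, -0.04]), 't', 178.8833)
(array([0.6183, 0.3358, 0.0503]), array([-3.5, -0.6,  4.4]), array([-0.13,  0.77,  0.04]), 't', 179.8833)
(array([3.503e-01, 1.000e-04, 2.999e-01]), array([ 0.3,  0.3, -1. ]), array([-0.09,  0.11, -0.03]), 't', 182.7917)
pad [0.61407312 0.33219721] r px 15.89664363861084
45 [208.7 147. ] knob@.09 [0.6154 0.3984]
19 [231.2 149.1] knob@.09 [0.6102 0.3252]
```

```bash
python3 - <<'E'
from h import *
print(edge(),st()); bot.job_done(); print("done",bot.current_clock())
E
```

```text
None (array([3.503e-01, 2.000e-04, 2.999e-01]), array([0.6, 0.2, 0.6]), array([-0.05,  0.08, -0.04]), 't', 182.8917)
the job is handed in; nothing more can be done
the job is handed in; nothing more can be done
```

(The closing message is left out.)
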